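# Complete the cooling rack and hold the turned dish over it

## Task

The cooling rack on the counter is missing its front bar: first lay the loose steel bar squarely and centrally across the rack's two empty notches, bedded down in both, and let go of it. Then lift the white dish by its handle and, once it is up off the counter, turn it a quarter turn so that the handle runs the same way as the rack's bars, with the potato staying in the middle of the dish all the while. Finish still holding the dish, level and steady, centred over the rack and a few centimetres clear of it (do not set it down); leave the mug, tumbler and jar where they stand.

Things in the scene. Friction and masses are not known exactly. Their poses are not given: they have to be found in the camera images.
- rack: Cooling rack, fixed: dark drip tray 160 x 200 mm, two upright white end plates (12 mm thick) at y = -80 and +80 mm, 66 mm tall. A fixed steel bar along y, 14 mm square, 230 long, at x = +45 mm, centre 52 mm up. At x = -45 each plate has an empty open-topped notch (see rack_seat). Origin: centre of its underside, on the counter; y along the bars, x from the notches to the fixed bar.
- rack_seat (a point): Where the centre of the loose bar must lie: midway between the two empty notches, 52 mm above the counter. Each notch is an open-topped V with a flat floor: floor 45 mm above the counter, 18 mm wide at the floor, 42 mm at the top, 21 mm deep. Axes as the rack's.
- bar_center (a point): Centre of the loose square steel bar, 14 x 230 x 14 mm, 150 g, lying on the counter (centre 7 mm up). Its length runs along its own y; z up. Taken across its thickness at mid-length from above.
- dish: White round shallow dish, 160 mm across, 28 mm tall at the rim, about 0.32 kg, hollowed as a 7 degree cone whose lowest point is 10 mm above its underside, with a rigid grey handle arching over it along its own y. Origin: centre of its underside, on the counter at the start; z up. The potato rolls off centre if the dish tilts over 5 degrees or is jerked.
- dish_grip (a point): Middle of the handle's level top bar, straight above the dish's centre, 100 mm above its underside: the place to grip. The top bar is 14 mm thick in x, 16 mm tall, 166 mm long in y, on uprights at y = -80 and +80 mm. The potato's top is 50 mm below. Axes as the dish's (y along the handle).
- dish_middle (a point): Middle of the dish's hollow, its lowest point, 10 mm above its underside. Axes as the dish's.
- potato_center (a point): Centre of a loose round new potato, a brown ball 40 mm across, 35 g, resting in the middle of the dish (its centre 20 mm above dish_middle).
- mug: Bystander: blue mug, 76 mm across, 85 mm tall, at the far side of the counter. Origin: centre of its underside.
- tumbler: Bystander: upturned glass tumbler, 72 mm across at the counter, 95 mm tall. Origin: centre of its underside.
- jar: Bystander: glass jar with steel cap, 60 mm across, 85 mm tall. Origin: centre of its underside.
Things that resemble listed ones, but are neither listed nor needed, are in the scene too. Several things look just like the part that bears bar_center: the one meant starts farthest from the robot's base. Of the things shaped like the dish, the white one is meant.

How it is judged:
By the outcome, as a careful person would: the job done as asked, in the order asked, and still so for the second after the job is handed in, while the arm keeps its last pose, push and grip.
It also fails if it takes over 72 s, if anything falls off the work surface, if the arm or the gripper's body presses on something with over 40 N, if the wrist force passes 120 N, or if a joint passes its speed limit or range.

## Robot

A 7-joint arm with a two-finger parallel gripper is mounted at the origin on the work surface. World frame = base frame: x ahead of the robot, y to its left, z up, the work surface at z = 0. Lengths are in m, angles in rad, forces in N, time in s.
With the tool pointing down it reaches from about 0.35 to 0.9 m from the base axis. Payload 7.2 kg.
Tool frame: the origin (TCP) lies at the centre of the arm's flange, where the gripper is bolted on; the fingertips stand env.tip_reach ahead of it and the grasp point (between the pads) lies 155 mm ahead of it (env.tip_reach is the distance from the TCP to the fingertips, in m); z points along the fingers, x is the direction in which the jaws open and shut, and the axes are right-handed (so a half turn about z gives the same grasp; the last joint's range is limited). The gripper opens to 85 mm and grips with 20 to 120 N. Pads are 22 mm wide; open, the fingers measure 114 mm over their backs; the gripper's body (76 mm by 85 mm) begins 54 mm behind the grasp point. The pads swing forward as they close: fully open they stand 13 mm farther back than shut.
Start: joints at [-1.288, 0.411, -0.013, 1.596, 0.006, 1.134, -0.082], TCP at [0.215, 0.587, 0.405] pointing down, gripper open.
Joint ranges: [-2.95, 2.95], [-0.29, 1.99], [-1.47, 1.44], [0.14, 2.54], [-1.03, 4.17], [0.13, 1.85], [-2.86, 2.86]. Speed limits (rad/s): [2.39, 2.39, 3.01, 3.01, 3.14, 3.14, 3.14].

## Interface

Orientations are given as a 3x3 rotation matrix whose columns are the frame's x, y, z axes.
In Python, from plant import env gives the robot as it stands.
- The arm moves only by the tool move_arm, never from a script. Its argument "deltas" is a list of rows, each a list of 7 numbers: the shift along the tool's x, y, z scaled (see below), then the turn, a rotation vector about the tool's x, y, z scaled (see below), then the gripper command: -1 is fully open, 1 is shut, values between are in proportion. In form: [[x, y, z, wx, wy, wz, fingers], ...]. A call has 1 to 20 rows; each row shifts and turns the commanded pose from where the row before left it, along the tool's axes as they then stand; what a row does not reach is not made up. The controller multiplies each number of a shift by 0.025 m and each number of a turn by 8 degrees. A row lasts 1/8 s, in which the tool goes at most 62.5 mm and 10.7 degrees, less where a joint would pass 70% of its speed; a pose out of reach is approached as far as the arm can. A call with a number of a shift or a turn outside -1 to 1 is refused whole. A call with a gripper value outside its range is refused whole. The fingers move at their own pace and stop on an object; "force" is the grip in N (left out, the last holds). Time passes only in rows, so rows that do not move let the fingers close. It gives the time, the measured TCP pose, the force and the opening at its end, in the units of the state.
- env.state(): the state, without advancing time (a new reading comes with each control period).
- env.snapshot(name): name is "scene" or "top" or "wrist"; returns a dict with "pixels" (480x640x3 uint8, red, green, blue), "K" (3x3 intrinsics, pixels), "rvec" (rotation vector, rad) and "tvec" (3), from world to camera coordinates, as OpenCV has them. Camera axes: x right, y down, z forward; pixel columns grow to the right and rows downward; lengths in m; the calibration is good to about 2 mm. The wrist camera is an equidistant fisheye: a pixel r from the principal point sees the ray r / f radians off the axis. A picture is of the moment at which its call begins. There is no depth.
- env.finish_job(): hands the job in, once; it reports no verdict.
The state is a dict: "t": time; "joints": joint angles; "joint_velocities": joint speeds; "joint_efforts": joint torques, N m; "tcp_pos": TCP position; "eef_rot": TCP orientation; "force": force on the tool from outside, world axes, zero at the start; "wrist_torque": the same for the moment, N m; "finger_gap": finger opening in m.
Only numpy, scipy, OpenCV 4.12 (cv2) and the standard library are available. Lean on these libraries where they do the work, as an engineer would, in place of code of your own. Each camera call takes 0.05 s, during which the arm holds its last target.

## Working session

There is one attempt and no reset: what is moved stays moved. The work goes in short steps, Python scripts to look and compute and a tool call to move; the robot and the scene stay as the last step left them, time stands still between calls to the robot, and variables do not carry over. Pictures are saved under pics/ and viewed, and the job is handed in when it is done.

Besides the shell and the picture viewer there is one more tool, called after "Call:" by a JSON object that holds its "fn" and its "kwargs", one argument or row to a line. move_arm: Moves the arm, as the interface text tells. Its arguments: {"type":"object","properties":{"deltas":{"type":"array","items":{"type":"array","items":{"type":"number","minimum":-1,"maximum":1}}},"force":{"type":"number"}},"required":["deltas"]}

```bash
ls; mkdir -p pics; python3 - <<'E'
from plant import env
import cv2
print(env.tip_reach); s=env.state(); print({k:(v.tolist() if hasattr(v,'tolist') else v) for k,v in s.items()})
for n in ["scene","top","wrist"]:
    d=env.snapshot(n); cv2.imwrite(f"pics/{n}0.png",cv2.cvtColor(d["pixels"],cv2.COLOR_RGB2BGR)); print(n,d["K"],d["rvec"],d["tvec"])
E
```

```text
pics
0.1734
{'t': 0.0, 'joints': [-1.2881799367458397, 0.41190805381120077, -0.012741811383792602, 1.5970424319892262, 0.005581365155067955, 1.1342984050931326, -0.08221056435265628], 'joint_velocities': [0.0009321226425465627, 0.0014034946982204779, -0.002421402422283761, -0.0018067053303346726, 0.0006212161494298469, 0.00029467442587673864, -0.001876656359493977], 'joint_efforts': [-0.0006237824891286436, -60.0624418258667, 0.6813959218561649, -29.940136671066284, 0.013672078493982553, 0.01077266555512324, -1.8880230072682025e-05], 'tcp_pos': [0.214719202363209, 0.5867291709415766, 0.40384825805035574], 'eef_rot': [[0.34363276079462474, 0.9391039877677777, -0.00047525500726200757], [0.9391027128995141, -0.3436330786163035, -0.001549808199049843], [-0.0016187444012760236, 8.625160350281051e-05, -0.999998686112749]], 'force': [1.4693112935752946, 0.39656515303696804, -0.20300863669971128], 'wrist_torque': [0.017058363160907607, 0.028939426922506593, 0.0006998563745155912], 'finger_gap': 0.08546393449611513}
scene [[517.12540622   0.         324.14414689]
 [  0.         517.12540622 241.94570883]
 [  0.           0.           1.        ]] [ 1.84911822  1.69021948 -0.66755341] [-0.06670043 -0.31132457  1.52209125]
top [[605.10863066   0.         318.81427716]
 [  0.         605.10863066 241.68519845]
 [  0.           0.           1.        ]] [ 2.13608744 -2.13762804  0.149421  ] [0.02019396 0.54371459 1.35738214]
wrist [[371.64829954   0.         319.46191952]
 [  0.         371.64829954 247.2113434 ]
 [  0.           0.           1.        ]] [-2.38094663 -1.66496146 -0.23020459] [-0.62383904 -0.03438646  0.37834112]
```

View pics/top0.png

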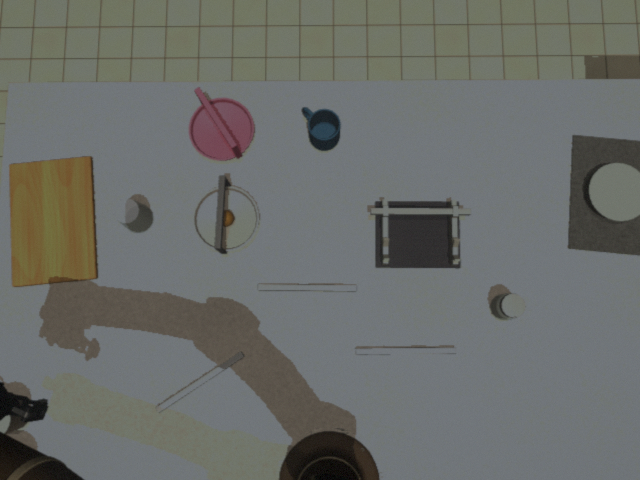

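View pics/scene0.png

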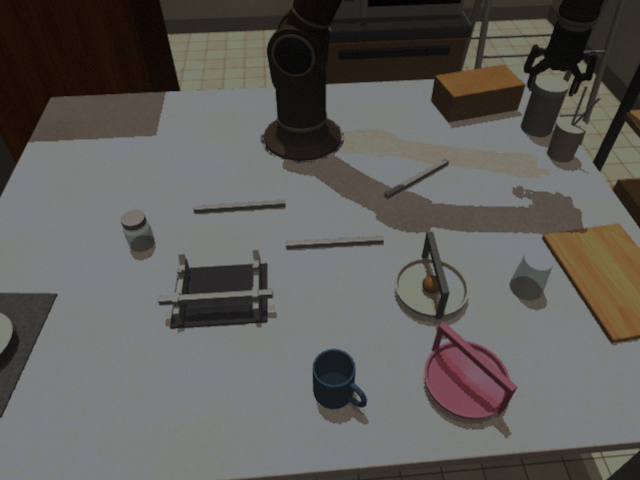

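View pics/wrist0.png

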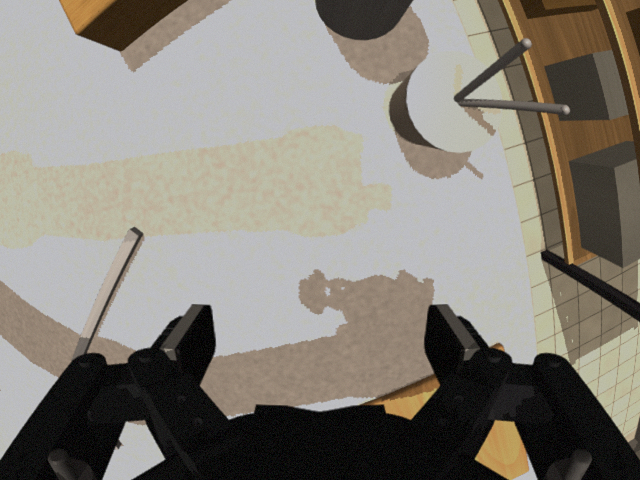

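The top view shows +x up and +y left. There are three loose bars. The one at about (307,287) is farthest from the base at about (325,470). The white dish is at (227,217), and the rack is at (418,233) with its fixed bar at row 211, the far side. Next I'll zoom in to measure.

```bash
cat > h.py <<'E'
import numpy as np, cv2
from plant import env
def ray(d,uv):
    R=cv2.Rodrigues(np.array(d["rvec"],float))[0]; t=np.array(d["tvec"],float).ravel()
    uv=np.atleast_2d(np.array(uv,float)); K=np.array(d["K"])
    v=np.c_[(uv-K[[0,1],[2,2]])/K[0,0],np.ones(len(uv))]
    return -R.T@t, v@R
def plane(d,uv,z):
    c,v=ray(d,uv); return c+v*((z-c[2])/v[:,2])[:,None]
def proj(d,P):
    return cv2.projectPoints(np.atleast_2d(np.array(P,float)),np.array(d["rvec"],float),np.array(d["tvec"],float),np.array(d["K"]),None)[0][:,0]
def save(n,im): cv2.imwrite(f"pics/{n}.png",cv2.cvtColor(im,cv2.COLOR_RGB2BGR))
def crop(n,im,x,y,w,h,k): save(n,cv2.resize(im[y:y+h,x:x+w],None,fx=k,fy=k,interpolation=cv2.INTER_NEAREST))
E
python3 - <<'E'
from h import *
im=cv2.imread("pics/top0.png")[:,:,::-1]
a=lambda x,y,w,h,k:cv2.resize(im[y:y+h,x:x+w],None,fx=k,fy=k,interpolation=cv2.INTER_NEAREST)
save("a1",a(360,185,120,95,6)); save("a2",a(185,165,90,95,6)); save("a3",a(250,275,115,25,6))
E
```

```text
(no output)
```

View pics/a1.png

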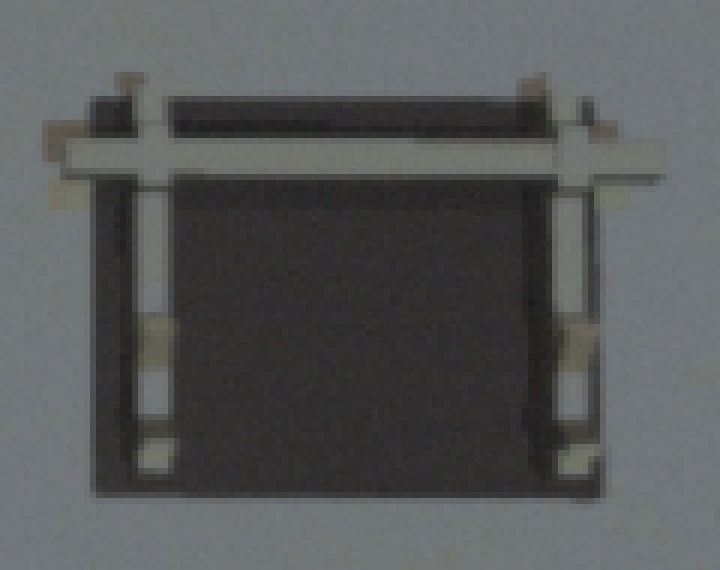

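View pics/a2.png

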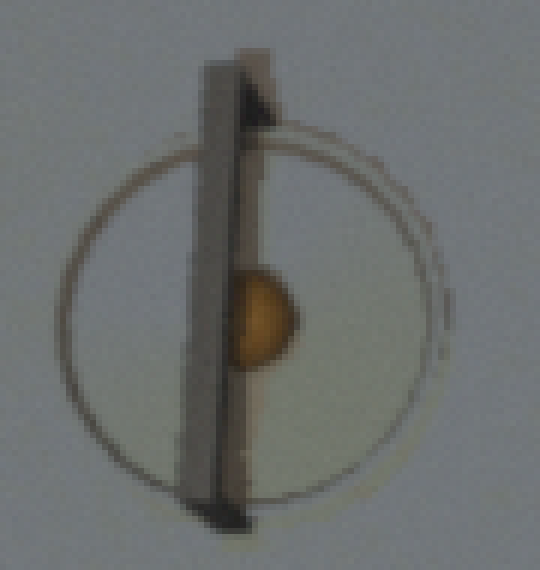

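View pics/a3.png

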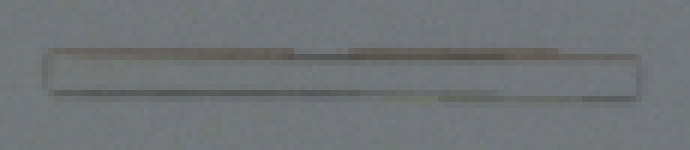

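```bash
python3 - <<'E'
from h import *
d=env.snapshot("top")
np.set_printoptions(precision=4,suppress=True)
print("cam",ray(d,[[0,0]])[0], ray(env.snapshot("scene"),[[0,0]])[0])
f=lambda x0,y0,pts:[[x0+u/6-.5,y0+v/6-.5] for u,v in pts]
bar=plane(d,f(250,275,[(50,53),(640,56),(640,98),(50,94)]),.014); print("bar",bar,bar.mean(0)); 
print(np.linalg.norm(bar[0]-bar[1]),np.linalg.norm(bar[0]-bar[3]))
t=plane(d,f(360,185,[(92,97),(594,97),(602,496),(92,496)]),.004); print("tray",t,t.mean(0))
fb=plane(d,f(360,185,[(66,137),(663,141),(663,181),(66,178)]),.059); print("fixed",fb,fb.mean(0),np.linalg.norm(fb[0]-fb[1]))
# plates tops
p=plane(d,f(360,185,[(154,80),(154,475),(566,85),(577,475)]),.066); print("plates",p)
hb=plane(d,f(185,165,[(204,65),(240,65),(216,503),(179,503)]),.108); print("handle",hb,hb.mean(0),np.linalg.norm(hb[0]-hb[3]))
r=plane(d,f(185,165,[(57,320),(430,320),(245,138),(245,502)]),.028);print("rim",r,r.mean(0))
E
```

```text
cam [0.3322 0.0029 1.4241] [ 1.2681 -0.047   0.8987]
bar [[ 0.4497  0.1626  0.014 ]
 [ 0.4484 -0.067   0.014 ]
 [ 0.4321 -0.0668  0.014 ]
 [ 0.4338  0.1623  0.014 ]] [0.441  0.0478 0.014 ]
0.22954194780332973 0.015954779964980154
tray [[ 0.6487 -0.114   0.004 ]
 [ 0.6482 -0.3139  0.004 ]
 [ 0.4883 -0.3115  0.004 ]
 [ 0.4885 -0.1118  0.004 ]] [ 0.5684 -0.2128  0.004 ]
fixed [[ 0.6208 -0.0993  0.059 ]
 [ 0.6187 -0.3274  0.059 ]
 [ 0.6031 -0.3268  0.059 ]
 [ 0.6048 -0.0991  0.059 ]] [ 0.6118 -0.2131  0.059 ] 0.22810456956517783
plates [[ 0.6414 -0.1326  0.066 ]
 [ 0.4896 -0.1302  0.066 ]
 [ 0.6391 -0.2896  0.066 ]
 [ 0.4894 -0.2887  0.066 ]]
handle [[0.6845 0.244  0.108 ]
 [0.6844 0.2305 0.108 ]
 [0.5191 0.2354 0.108 ]
 [0.5191 0.249  0.108 ]] [0.6018 0.2397 0.108 ] 0.16541330751646513
rim [[0.6031 0.3139 0.028 ]
 [0.6028 0.1673 0.028 ]
 [0.6761 0.2417 0.028 ]
 [0.5308 0.2382 0.028 ]] [0.6032 0.2403 0.028 ]
```

Sizes check out: bar 230 mm, handle 166 mm, rim about 147 mm inside, fixed bar 228 mm. First I'll move above the bar and look with the wrist camera.

Call:
{"fn": "move_arm", "kwargs": {
  "deltas": [
    [-0.5,0.46,0,0,0,0,-1],
    [-0.95,0.885,0,0,0,0,-1],
    [-0.95,0.885,0,0,0,0,-1],
    [-0.95,0.885,0,0,0,0,-1],
    [-0.95,0.885,0,0,0,0,-1],
    [-0.95,0.885,0,0,0,0,-1],
    [-0.95,0.885,0,0,0,0,-1],
    [-0.95,0.885,0,0,0,0,-1],
    [-0.95,0.885,0,0,0,0,-1],
    [-0.95,0.885,0,0,0,0,-1],
    [-0.95,0.885,0,0,0,0,-1],
    [-0.95,0.885,0,0,0,0,-1],
    [-0.95,0.885,0,0,0,0,-1],
    [-0.95,0.885,0,0,0,0,-1],
    [-0.95,0.885,0,0,0,0,-1],
    [-0.95,0.885,0,0,0,0,-1],
    [-0.95,0.885,0,0,0,0,-1],
    [-0.95,0.885,0,0,0,0,-1],
    [-0.5,0.46,0,0,0,0,-1]
  ]
}}

```text
t: 2.62
tcp_pos: [0.442, 0.0444, 0.4047]
eef_rot: [[0.346, 0.938, 0.0], [0.938, -0.346, 0.0], [0.0, 0.0, -1.0]]
force: [-0.1, 0.5, -0.2]
finger_gap: 0.0857
```

Call:
{"fn": "move_arm", "kwargs": {
  "deltas": [
    [0,0,0,0,0,0.97,-1],
    [0,0,0,0,0,0.97,-1],
    [0,0,0,0,0,0.97,-1],
    [0,0,0,0,0,0.97,-1],
    [0,0,0,0,0,0.97,-1],
    [0,0,0,0,0,0.97,-1],
    [0,0,0,0,0,0.97,-1],
    [0,0,0,0,0,0.97,-1],
    [0,0,0,0,0,0.97,-1],
    [0,0,0,0,0,0,-1],
    [0,0,0,0,0,0,-1]
  ]
}}

```text
t: 4.0
tcp_pos: [0.442, 0.0467, 0.4047]
eef_rot: [[1.0, 0.004, 0.0], [0.004, -1.0, 0.0], [0.0, -0.0, -1.0]]
force: [-0.5, 0.8, -0.2]
finger_gap: 0.0853
```

```bash
python3 - <<'E'
from h import *
s=env.state(); print(s["t"],s["tcp_pos"],np.round(s["eef_rot"],4),s["joints"])
d=env.snapshot("wrist"); save("w1",d["pixels"]); print(d["rvec"],d["tvec"]); 
d=env.snapshot("top"); save("t1",d["pixels"])
E
```

```text
4.0 [0.44195393 0.04666373 0.40473987] [[ 1.0e+00  3.5e-03  1.0e-04]
 [ 3.5e-03 -1.0e+00  4.0e-04]
 [ 1.0e-04 -4.0e-04 -1.0e+00]] [-0.65024798  0.09046752  0.47269708  2.03522648 -0.04852033  1.02613314
 -0.15055389]
[-2.86552084e+00 -5.48888046e-03 -6.23663068e-04] [-0.44081459  0.00811374  0.39042529]
```

View pics/w1.png

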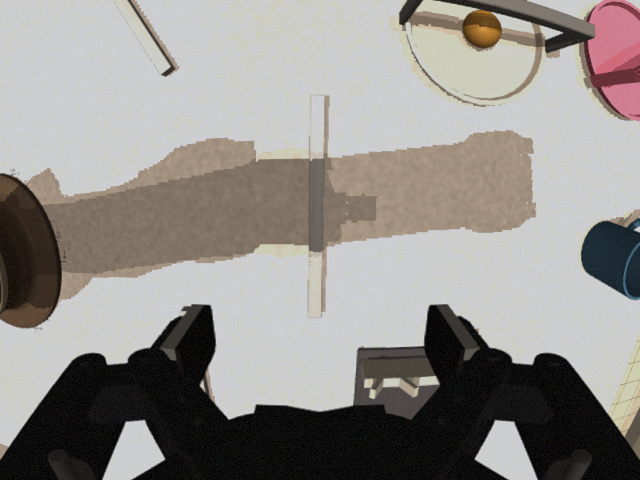

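The wrist view shows the bar upright in the picture, from about (318,96) to (315,318), with the gripper over its middle.

```bash
cat >> h.py <<'E'
def wplane(d,uv,z):
    K=np.array(d["K"]); uv=np.array(uv,float).reshape(-1,1,2)
    n=cv2.fisheye.undistortPoints(uv,K,np.zeros(4))[:,0]
    R=cv2.Rodrigues(np.array(d["rvec"],float))[0]; t=np.array(d["tvec"],float).ravel()
    c=-R.T@t; v=np.c_[n,np.ones(len(n))]@R
    return c+v*((z-c[2])/v[:,2])[:,None]
E
python3 - <<'E'
from h import *
np.set_printoptions(precision=4,suppress=True)
d=env.snapshot("wrist"); crop("w1c",d["pixels"],290,85,60,240,2.5)
im=cv2.cvtColor(d["pixels"],cv2.COLOR_RGB2GRAY)
for r in (110,125,140,265,280,300): print(r,im[r,302:334])
for c in (315,318): print(c,im[90:102,c],im[310:324,c])
print(wplane(d,[[318,95],[315,318]],.014))
E
```

```text
110 [206 204 201 205 205 208 205 169 184 201 204 205 207 202 205 205 203 202
 207 206 204 205 157 137 148 152 176 204 208 204 206 206]
125 [206 207 206 205 206 208 201 166 196 203 203 205 206 202 204 205 206 204
 204 204 205 195 163 145 145 147 171 205 206 206 207 205]
140 [206 202 204 202 206 204 197 166 202 206 204 204 206 206 201 204 206 207
 203 208 203 171 152 150 153 172 202 202 207 207 205 203]
265 [205 208 205 207 203 182 172 191 200 203 202 202 202 203 204 203 201 202
 198 174 155 158 156 155 171 207 205 206 206 206 206 205]
280 [205 207 205 204 206 180 174 194 201 202 204 201 201 201 202 200 201 202
 199 148 147 149 155 177 203 208 208 206 204 204 205 205]
300 [204 205 206 205 206 186 177 200 198 201 201 202 197 200 198 197 197 199
 198 147 143 151 149 173 207 206 203 205 204 204 206 204]
315 [206 206 202 204 193 189 207 206 205 206 207 204] [199 198 197 200 197 197 199 196 196 208 205 207 205 207]
318 [205 205 205 202 190 185 202 207 206 207 207 205] [198 198 197 194 196 197 197 181 190 206 205 205 205 206]
[[ 0.4391  0.1643  0.014 ]
 [ 0.4363 -0.065   0.014 ]]
```

View pics/w1c.png

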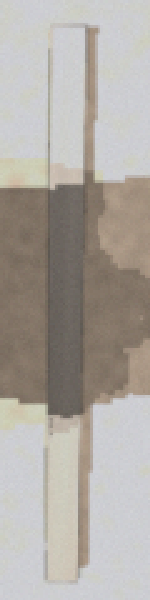

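```bash
python3 - <<'E'
from h import *
d=env.snapshot("scene"); crop("s1",d["pixels"],150,225,130,110,6); crop("s2",d["pixels"],275,225,120,35,6); crop("s3",d["pixels"],385,220,95,105,5)
E
```

```text
(no output)
```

View pics/s1.png

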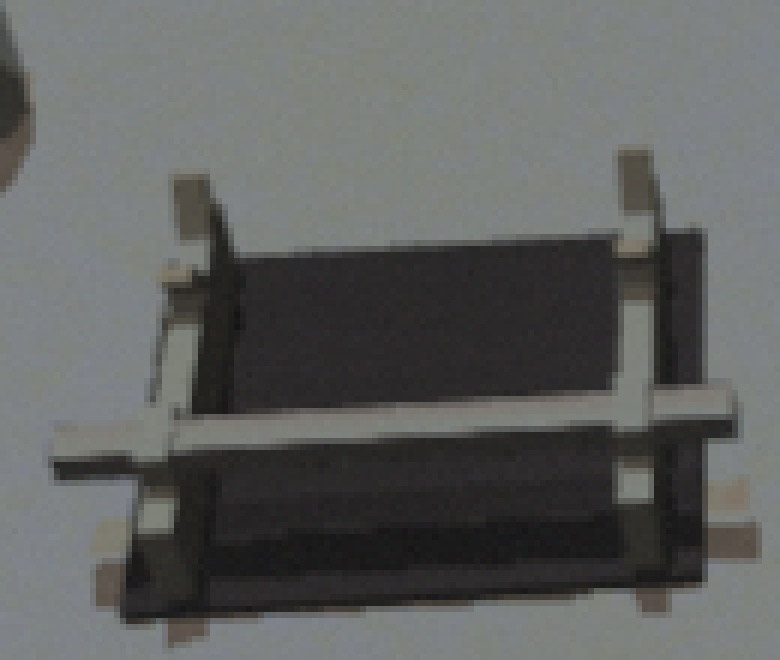

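View pics/s2.png

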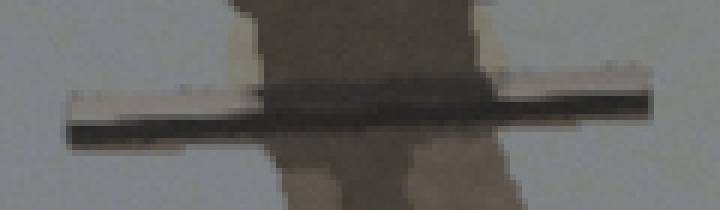

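View pics/s3.png

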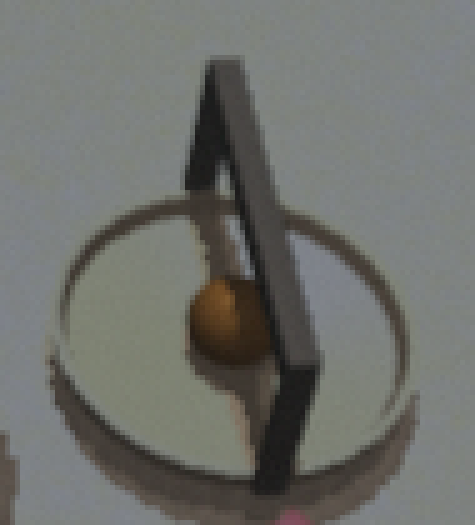

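```bash
python3 - <<'E'
from h import *
np.set_printoptions(precision=4,suppress=True)
d=env.snapshot("scene")
f=lambda x0,y0,k,pts:[[x0+u/k-.5,y0+v/k-.5] for u,v in pts]
b=plane(d,f(275,225,6,[(68,95),(652,67),(652,92),(68,122)]),.014); print("bar",b,b.mean(0))
fb=plane(d,f(150,225,6,[(53,428),(738,383),(738,420),(53,460)]),.059); print("fixed",fb,fb.mean(0))
hb=plane(d,f(385,220,5,[(207,60),(242,60),(322,367),(285,365)]),.108); print("handle",hb,hb.mean(0))
w=env.snapshot("wrist")
print("wrist bar",wplane(w,[[316.4,110],[314.4,300]],.014))
E
```

```text
bar [[ 0.4304 -0.0621  0.014 ]
 [ 0.4359  0.1682  0.014 ]
 [ 0.4493  0.1659  0.014 ]
 [ 0.4448 -0.0627  0.014 ]] [0.4401 0.0523 0.014 ]
fixed [[ 0.6044 -0.3247  0.059 ]
 [ 0.6059 -0.0939  0.059 ]
 [ 0.6218 -0.0942  0.059 ]
 [ 0.618  -0.323   0.059 ]] [ 0.6125 -0.209   0.059 ]
handle [[0.5203 0.2382 0.108 ]
 [0.5217 0.2531 0.108 ]
 [0.686  0.2454 0.108 ]
 [0.6837 0.2316 0.108 ]] [0.6029 0.2421 0.108 ]
wrist bar [[ 0.4378  0.1497  0.014 ]
 [ 0.4358 -0.0435  0.014 ]]
```

Call:
{"fn": "move_arm", "kwargs": {
  "deltas": [
    [-0.1,-0.13,1,0,0,0.1,-1],
    [0,0,1,0,0,0,-1],
    [0,0,1,0,0,0,-1],
    [0,0,1,0,0,0,-1],
    [0,0,1,0,0,0,-1],
    [0,0,1,0,0,0,-1],
    [0,0,1,0,0,0,-1],
    [0,0,0.8,0,0,0,-1],
    [0,0,0.6,0,0,0,-1],
    [0,0,0.4,0,0,0,-1],
    [0,0,0.2,0,0,0,-1],
    [0,0,0,0,0,0,-1],
    [0,0,0,0,0,0,-1]
  ]
}}

```text
t: 5.92
tcp_pos: [0.44, 0.0504, 0.1801]
eef_rot: [[1.0, -0.013, 0.001], [-0.013, -1.0, 0.0], [0.001, -0.0, -1.0]]
force: [-0.3, -0.1, 0.0]
finger_gap: 0.0852
```

Call:
{"fn": "move_arm", "kwargs": {
  "deltas": [
    [0,0,0.12,0,0,0,-1],
    [0,0,0,0,0,0,0],
    [0,0,0,0,0,0,1],
    [0,0,0,0,0,0,1],
    [0,0,0,0,0,0,1],
    [0,0,0,0,0,0,1],
    [0,0,0,0,0,0,1],
    [0,0,0,0,0,0,1]
  ],
  "force": 50
}}

```text
t: 6.92
tcp_pos: [0.4398, 0.0504, 0.1769]
eef_rot: [[1.0, -0.013, 0.0], [-0.013, -1.0, 0.0], [0.0, -0.0, -1.0]]
force: [-0.9, -0.2, 5.3]
finger_gap: 0.0125
```

```bash
python3 - <<'E'
from h import *
d=env.snapshot("wrist"); save("w2",d["pixels"])
s=env.state();print(s["t"],s["tcp_pos"],s["finger_gap"],s["force"],np.round(s["eef_rot"],4))
E
```

```text
6.975 [0.43975523 0.05037148 0.17687363] 0.012491922398376196 [-0.79841255 -0.5689536   5.79262408] [[ 9.999e-01 -1.300e-02  0.000e+00]
 [-1.300e-02 -9.999e-01  2.000e-04]
 [ 0.000e+00 -2.000e-04 -1.000e+00]]
```

View pics/w2.png

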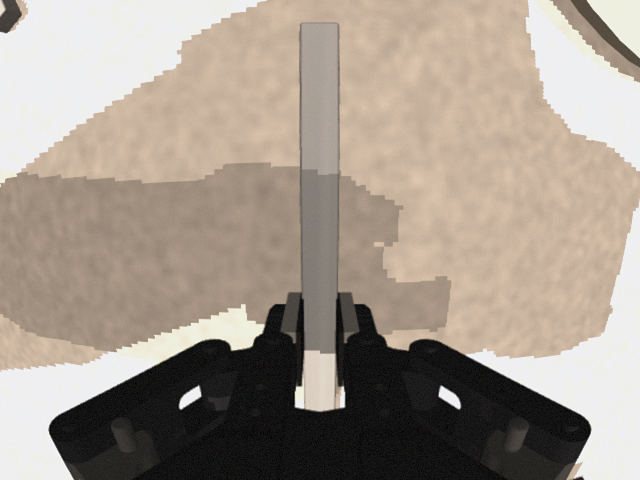

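The bar is held with a gap of 12.5 mm. Its far end shows at (319,23), and the jaws are square to it.

```bash
python3 - <<'E'
from h import *
d=env.snapshot("wrist")
print(wplane(d,[[319,22.5],[319.5,300]],.014))
E
```

```text
[[0.43977349 0.16441817 0.014     ]
 [0.43864484 0.06113298 0.014     ]]
```

Call:
{"fn": "move_arm", "kwargs": {
  "deltas": [
    [0,0,-0.3,0,0,0,1],
    [0,0,-1,0,0,0,1],
    [0,0,-1,0,0,0,1],
    [0,0,-1,0,0,0,1],
    [0,0,-1,0,0,0,1],
    [0,0,-1,0,0,0,1],
    [0,0,-0.5,0,0,0,1],
    [0,0,0,0,0,0,1]
  ]
}}

```text
t: 8.02
tcp_pos: [0.4399, 0.0505, 0.3222]
eef_rot: [[1.0, -0.013, 0.001], [-0.013, -1.0, 0.001], [0.001, -0.001, -1.0]]
force: [-0.2, -0.1, -1.9]
finger_gap: 0.0125
```

Call:
{"fn": "move_arm", "kwargs": {
  "deltas": [
    [0.15,0.47,0,0,0,0,1],
    [0.308,0.942,0,0,0,0,1],
    [0.308,0.942,0,0,0,0,1],
    [0.308,0.942,0,0,0,0,1],
    [0.308,0.942,0,0,0,0,1],
    [0.308,0.942,0,0,0,0,1],
    [0.308,0.942,0,0,0,0,1],
    [0.308,0.942,0,0,0,0,1],
    [0.308,0.942,0,0,0,0,1],
    [0.308,0.942,0,0,0,0,1],
    [0.308,0.942,0,0,0,0,1],
    [0.16,0.47,0,0,0,0,1],
    [0,0,0,0,0,0,1],
    [0,0,0,0,0,0,1]
  ]
}}

```text
t: 9.78
tcp_pos: [0.521, -0.2089, 0.3212]
eef_rot: [[1.0, -0.012, -0.001], [-0.012, -1.0, 0.001], [-0.001, -0.001, -1.0]]
force: [-0.1, -0.6, -2.1]
finger_gap: 0.0124
```

```bash
python3 - <<'E'
from h import *
d=env.snapshot("wrist"); save("w3",d["pixels"]); 
d=env.snapshot("top"); crop("t3",d["pixels"],340,180,160,120,5)
d=env.snapshot("scene"); crop("s3b",d["pixels"],140,160,150,180,3)
s=env.state();print(s["t"],s["tcp_pos"],np.round(s["eef_rot"],4))
E
```

```text
9.925 [ 0.52116871 -0.20880696  0.32167081] [[ 9.999e-01 -1.160e-02 -0.000e+00]
 [-1.160e-02 -9.999e-01  5.000e-04]
 [-1.000e-04 -5.000e-04 -1.000e+00]]
```

View pics/w3.png

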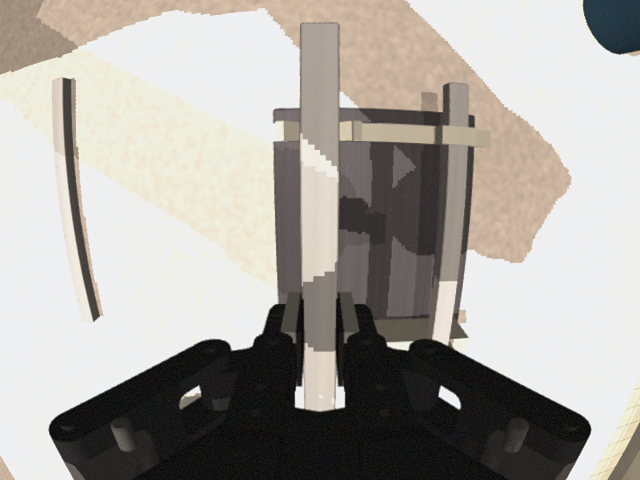

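View pics/t3.png

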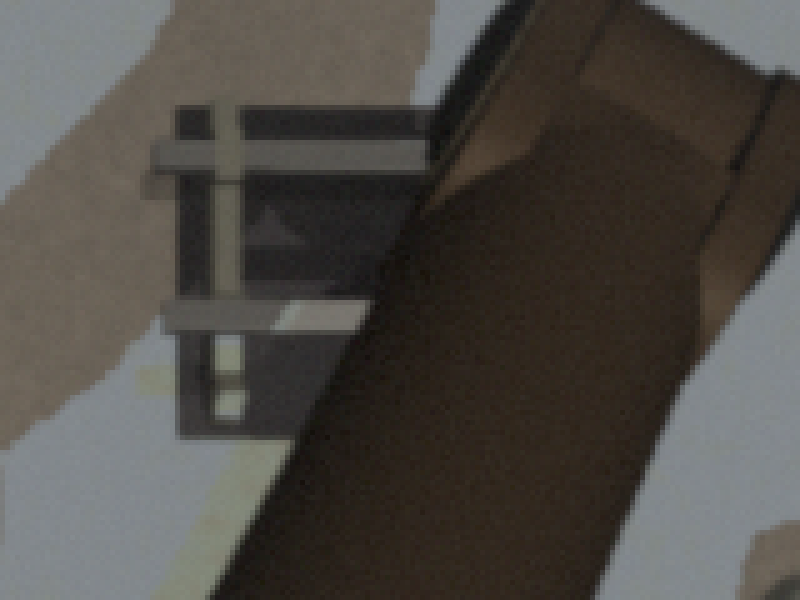

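View pics/s3b.png

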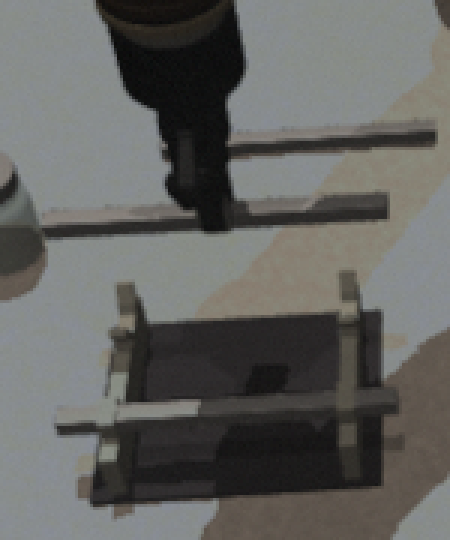

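```bash
python3 - <<'E'
from h import *
np.set_printoptions(precision=4,suppress=True)
d=env.snapshot("wrist"); s=env.state()
crop("w3c",d["pixels"],265,70,220,280,2.8) if 0 else crop("w3c",d["pixels"],265,70,240,100,3.3)
crop("w3d",d["pixels"],400,70,100,290,2)
zt=s["tcp_pos"][2]-.1629
print("held",wplane(d,[[300.5,22.5],[338.5,22.5],[301,200],[338.5,200]],zt))
g=cv2.cvtColor(d["pixels"],cv2.COLOR_RGB2GRAY)
for r in (100,180,230,270): print(r,g[r,425:480])
print(g[76:95,450])
E
```

```text
held [[ 0.5145 -0.0945  0.1588]
 [ 0.5279 -0.0947  0.1588]
 [ 0.5139 -0.1592  0.1588]
 [ 0.5272 -0.1593  0.1588]]
100 [143 144 140 139 141 139 140 142 144 144 142 143 174 180 179 182 175  99
  69  64  64  70  72  96 133 157 159 154 156 153 154 152 155 152 150 154
 151 153 155 152 153 153 148 174 178 177 179 184 184 183 181 177 176 175
 179]
180 [ 43  49  50  54  52  50  48  49  47  47  50  46  54  61  60  68  70  67
  64  65  67 109 143 153 155 154 152 151 150 151 146 149 154 155 154 154
 151 154 151 148 113  63  61  64  59  58 101 159 188 189 185 183 182 181
 181]
230 [ 49  52  44  45  45  52  51  49  49  45  49  56  66  66  66  62  69  78
 106 142 150 148 150 151 151 151 148 147 150 155 157 153 152 150 151 155
 127  81  65  59  60  56  82 167 184 185 179 180 180 187 182 183 184 181
 181]
270 [ 84  81  87  89  86  88  95  74  59  69  68  68  65  68 102 133 142 147
 145 147 148 152 149 149 150 152 153 150 151 149 147 152 130 104  95  98
  93  89 129 227 242 240 241 240 239 239 239 239 239 239 240 238 239 238
 239]
[174 176 178 175 183 183 175 150 157 157 159 156 156 156 157 159 158 154
 156]
```

View pics/w3c.png

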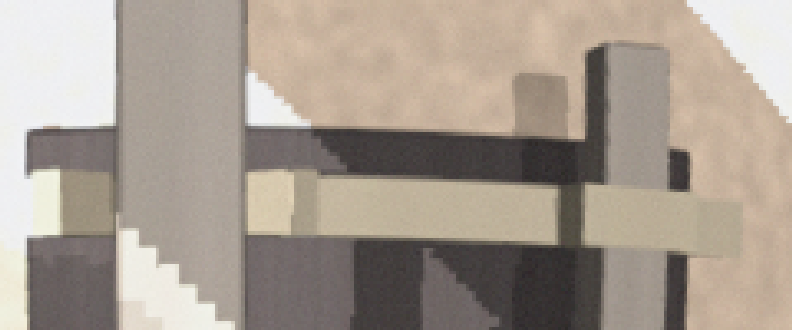

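View pics/w3d.png

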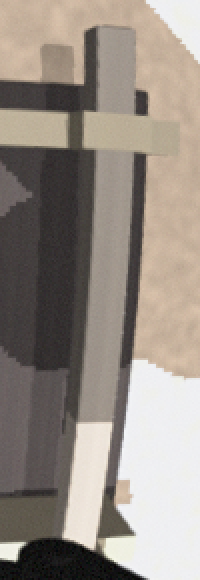

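```bash
python3 - <<'E'
from h import *
np.set_printoptions(precision=4,suppress=True)
d=env.snapshot("wrist")
a=wplane(d,[[448.5,100],[468,100],[445.7,180],[465,180],[443.5,230],[461.2,230],[439.3,270],[457.2,270],[455,82.5]],.059); print(a)
n=wplane(d,[[265+60/3.3-.5,131],[265+318/3.3-.5,133.5]],.066); print(n,n.mean(0))
E
```

```text
[[ 0.6031 -0.1089  0.059 ]
 [ 0.6168 -0.1077  0.059 ]
 [ 0.6021 -0.161   0.059 ]
 [ 0.6158 -0.1606  0.059 ]
 [ 0.6024 -0.1943  0.059 ]
 [ 0.6153 -0.1943  0.059 ]
 [ 0.6017 -0.2223  0.059 ]
 [ 0.6151 -0.2227  0.059 ]
 [ 0.6078 -0.0969  0.059 ]]
[[ 0.4989 -0.1309  0.066 ]
 [ 0.5455 -0.1329  0.066 ]] [ 0.5222 -0.1319  0.066 ]
```

Call:
{"fn": "move_arm", "kwargs": {
  "deltas": [
    [-0.03,0.05,0.6,0,0,0,1],
    [0,0,0.8,0,0,0,1],
    [0,0,0.8,0,0,0,1],
    [0,0,0.5,0,0,0,1],
    [0,0,0.25,0,0,0,1],
    [0,0,0,0,0,0,1],
    [0,0,0,0,0,0,1]
  ]
}}

```text
t: 10.9
tcp_pos: [0.5206, -0.2111, 0.2485]
eef_rot: [[1.0, -0.013, 0.001], [-0.013, -1.0, -0.0], [0.001, 0.0, -1.0]]
force: [-0.2, 1.1, -1.1]
finger_gap: 0.012
```

```bash
python3 - <<'E'
from h import *
d=env.snapshot("wrist"); crop("w4",d["pixels"],240,0,260,200,3);
d=env.snapshot("scene"); crop("s4",d["pixels"],150,215,130,120,6)
d=env.snapshot("top"); crop("t4",d["pixels"],355,185,100,100,6)
s=env.state();print(s["t"],s["tcp_pos"],np.round(s["eef_rot"],4))
E
```

```text
11.05 [ 0.52059445 -0.21096297  0.24847086] [[ 9.999e-01 -1.280e-02  1.000e-03]
 [-1.280e-02 -9.999e-01 -1.000e-04]
 [ 1.000e-03  1.000e-04 -1.000e+00]]
```

View pics/w4.png

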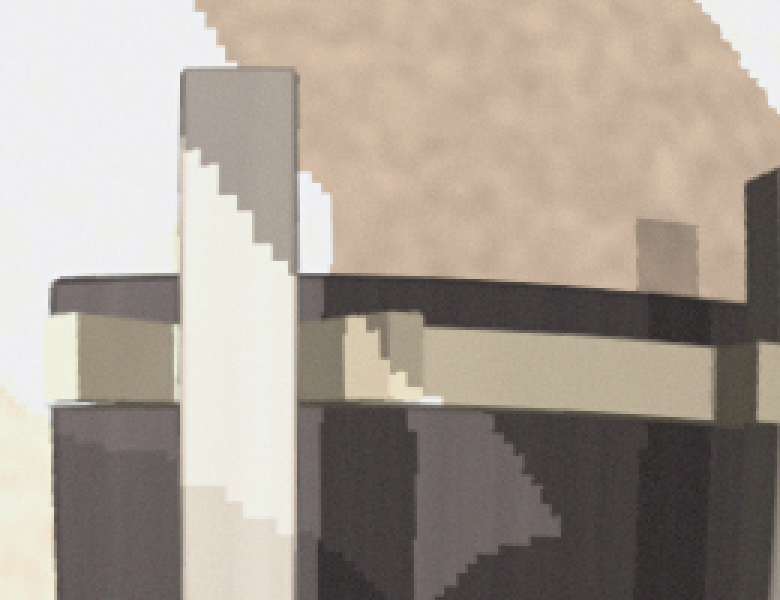

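View pics/s4.png

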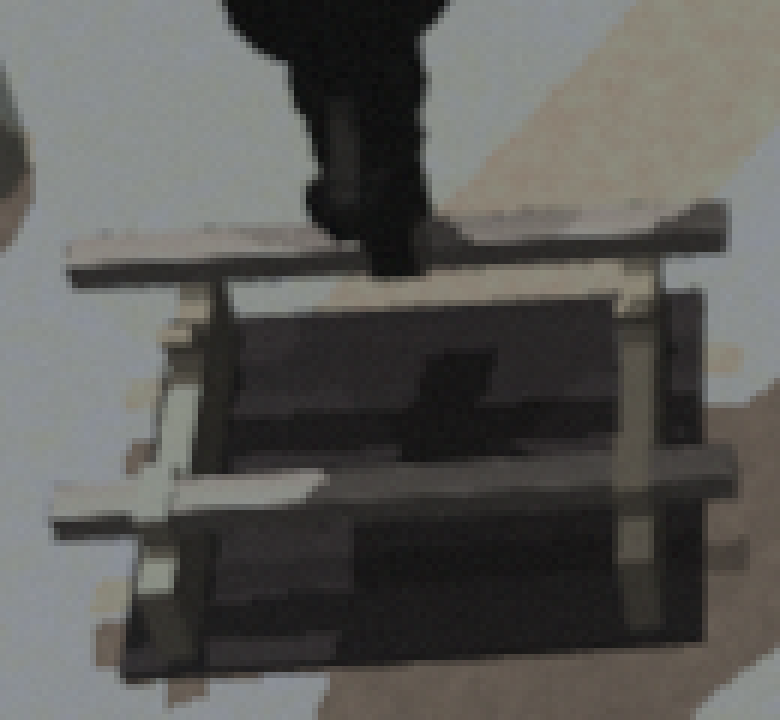

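View pics/t4.png

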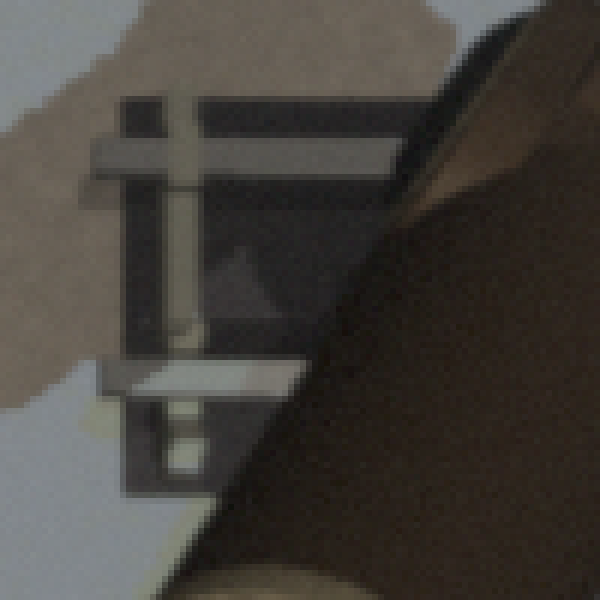

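```bash
python3 - <<'E'
from h import *
np.set_printoptions(precision=4,suppress=True)
d=env.snapshot("wrist"); s=env.state(); f=lambda L:[[240+u/3-.34,v/3-.34] for u,v in L]
n=wplane(d,f([(78,360),(424,370),(45,360)]),.066); print(n,n[:2].mean(0))
print("floor",wplane(d,f([(174,360),(345,370),(298,370)]),.045))
print("bar",wplane(d,f([(181,69),(298,69),(181,360),(298,360)]),s["tcp_pos"][2]-.1629))
crop("w5",d["pixels"],400,20,120,320,1.8)
g=cv2.cvtColor(d["pixels"],cv2.COLOR_RGB2GRAY)
for r in (90,150,200,250): print(r,g[r,470:530])
print(g[40:70,500])
t=env.snapshot("top"); k=lambda L:[[355+u/6-.5,185+v/6-.5] for u,v in L]
print("top held",plane(t,k([(103,360),(103,395),(300,362),(285,397)]),s["tcp_pos"][2]-.1629)); print("top fixed",plane(t,k([(93,138),(93,178),(380,140),(380,178)]),.059))
c=env.snapshot("scene"); k=lambda L:[[150+u/6-.5,215+v/6-.5] for u,v in L]
print("sc held",plane(c,k([(68,243),(727,203),(727,232),(68,272)]),s["tcp_pos"][2]-.1629)); print("sc fixed",plane(c,k([(53,488),(738,443),(738,480),(53,520)]),.059))
E
```

```text
[[ 0.4989 -0.1311  0.066 ]
 [ 0.5453 -0.1329  0.066 ]
 [ 0.4944 -0.1308  0.066 ]] [ 0.5221 -0.132   0.066 ]
floor [[ 0.5106 -0.1301  0.045 ]
 [ 0.5366 -0.1319  0.045 ]
 [ 0.5294 -0.1319  0.045 ]]
bar [[ 0.5141 -0.0969  0.0855]
 [ 0.5278 -0.097   0.0855]
 [ 0.5137 -0.1329  0.0855]
 [ 0.5273 -0.133   0.0855]]
90 [147 144 148 175 177 180 178 177 177 175 172 179 177 177 181 179 178 181
 154  73  61  68  65  64  70  66  63  68  67  72 100 112 144 153 150 149
 146 149 149 148 147 147 147 143 146 149 149 147 148 149 146 148 148 149
 145 171 187 187 182 179]
150 [ 50  50  50  48  47  49  50  64  58  60  58  60  59  63  63  62  59  61
  66  66  64  72  67  66  69  67  67  63  72 102 131 147 147 150 147 148
 144 145 144 142 146 145 147 148 149 149 152 153 149 151 148 146 145 146
 163 174 178 179 180 181]
200 [ 47  49  50  52  60  60  60  63  58  62  62  59  63  63  60  66  63  67
  69  67  65  65  66  68  65  71 104 130 148 146 145 148 147 149 143 146
 144 145 145 148 149 152 150 152 152 149 149 146 144 150 161 179 189 186
 190 187 182 182 182 182]
250 [ 61  59  58  57  62  59  57  61  59  60  63  65  68  65  66  66  68  64
  65  67  68 102 131 143 143 147 148 144 144 143 143 149 143 146 151 151
 151 154 151 150 150 146 145 146 151 172 185 188 188 185 185 184 182 184
 180 183 184 182 185 185]
[180 183 183 184 179 181 181 184 176 178 178 178 178 178 178 157 112 113
 113 107 110 113 118 117 107 104 110 113 118 113]
top held [[ 0.5304 -0.0988  0.0855]
 [ 0.5173 -0.0987  0.0855]
 [ 0.5296 -0.172   0.0855]
 [ 0.5164 -0.1662  0.0855]]
top fixed [[ 0.6204 -0.0981  0.059 ]
 [ 0.6048 -0.0979  0.059 ]
 [ 0.6193 -0.2079  0.059 ]
 [ 0.6045 -0.2075  0.059 ]]
sc held [[ 0.5169 -0.3245  0.0855]
 [ 0.5186 -0.094   0.0855]
 [ 0.5325 -0.0942  0.0855]
 [ 0.5306 -0.3228  0.0855]]
sc fixed [[ 0.6044 -0.3247  0.059 ]
 [ 0.6059 -0.0939  0.059 ]
 [ 0.6218 -0.0942  0.059 ]
 [ 0.618  -0.323   0.059 ]]
```

Call:
{"fn": "move_arm", "kwargs": {
  "deltas": [
    [-0.045,-0.03,0,0,0,0,1],
    [0,0,0.3,0,0,0,1],
    [0,0,0.3,0,0,0,1],
    [0,0,0.2,0,0,0,1],
    [0,0,0.1,0,0,0,1],
    [0,0,0,0,0,0,1],
    [0,0,0,0,0,0,1]
  ]
}}

```text
t: 12.08
tcp_pos: [0.5194, -0.2103, 0.2256]
eef_rot: [[1.0, -0.013, 0.0], [-0.013, -1.0, -0.0], [0.0, 0.0, -1.0]]
force: [-0.0, 0.1, -1.7]
finger_gap: 0.0122
```

Call:
{"fn": "move_arm", "kwargs": {
  "deltas": [
    [0,0,0.08,0,0,0,1],
    [0,0,0.06,0,0,0,1],
    [0,0,0,0,0,0,1],
    [0,0,0,0,0,0,1]
  ]
}}

```text
t: 12.58
tcp_pos: [0.5193, -0.2101, 0.222]
eef_rot: [[1.0, -0.013, 0.0], [-0.013, -1.0, 0.0], [0.0, -0.0, -1.0]]
force: [-0.2, 0.8, -0.9]
finger_gap: 0.0125
```

```bash
python3 - <<'E'
from h import *
d=env.snapshot("wrist"); crop("w6",d["pixels"],240,0,260,200,3);
E
```

View pics/w6.png

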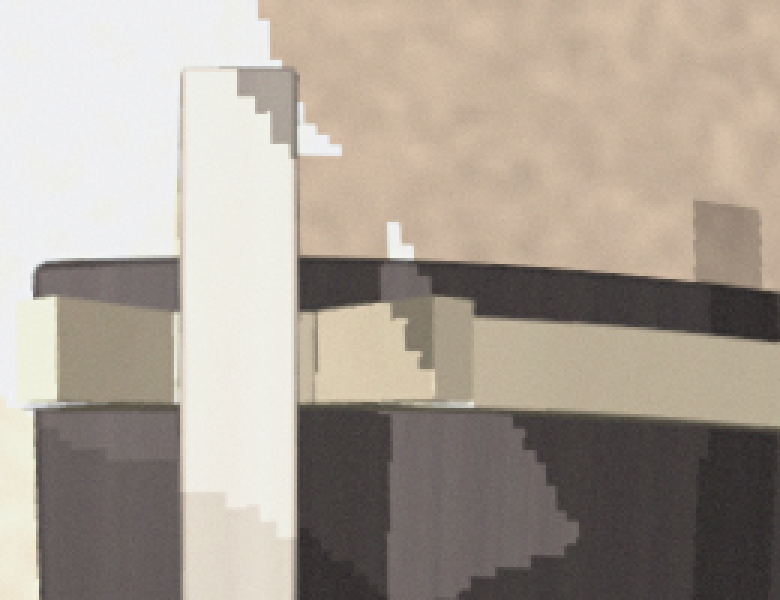

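The wrist view shows the notch floor at columns 174–317 of the crop and the bar at 181–298, so the bar is inside with about 0.7 mm of bias. I'll nudge it and bed it down.

Call:
{"fn": "move_arm", "kwargs": {
  "deltas": [
    [0.025,0,0,0,0,0,1],
    [0,0,0.05,0,0,0,1],
    [0,0,0,0,0,0,1],
    [0,0,0,0,0,0,1]
  ]
}}

```text
t: 13.12
tcp_pos: [0.5197, -0.2103, 0.2219]
eef_rot: [[1.0, -0.013, 0.0], [-0.013, -1.0, 0.001], [0.0, -0.001, -1.0]]
force: [-5.5, 3.2, 14.6]
finger_gap: 0.0125
```

Call:
{"fn": "move_arm", "kwargs": {
  "deltas": [
    [0,0,-0.03,0,0,0,1],
    [0,0,0,0,0,0,0.6],
    [0,0,0,0,0,0,0.4],
    [0,0,0,0,0,0,0],
    [0,0,0,0,0,0,-0.5],
    [0,0,0,0,0,0,-1],
    [0,0,0,0,0,0,-1],
    [0,0,0,0,0,0,-1]
  ]
}}

```text
t: 14.12
tcp_pos: [0.5199, -0.2102, 0.2214]
eef_rot: [[1.0, -0.013, -0.0], [-0.013, -1.0, 0.0], [-0.0, -0.0, -1.0]]
force: [-0.1, 0.3, 0.0]
finger_gap: 0.0855
```

```bash
python3 - <<'E'
from h import *
d=env.snapshot("wrist"); save("w7",d["pixels"])
d=env.snapshot("scene"); crop("s7",d["pixels"],150,215,130,120,6)
s=env.state();print(s["t"],s["tcp_pos"],s["finger_gap"],s["force"])
E
```

```text
14.225 [ 0.51989726 -0.21016702  0.22142384] 0.08523982653607298 [-0.38697409  0.18981301  0.5961703 ]
```

View pics/w7.png

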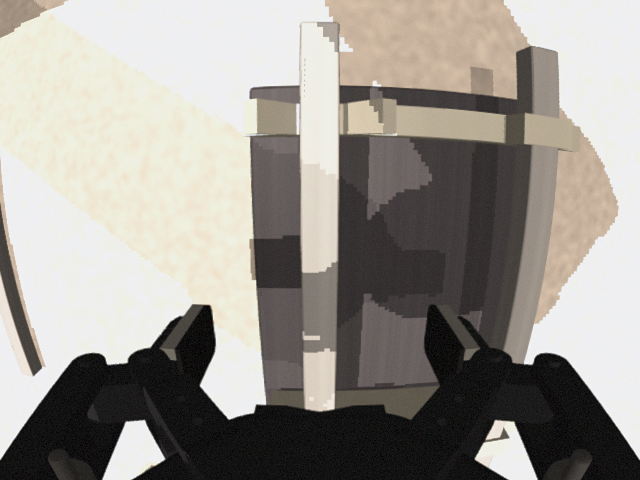

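View pics/s7.png

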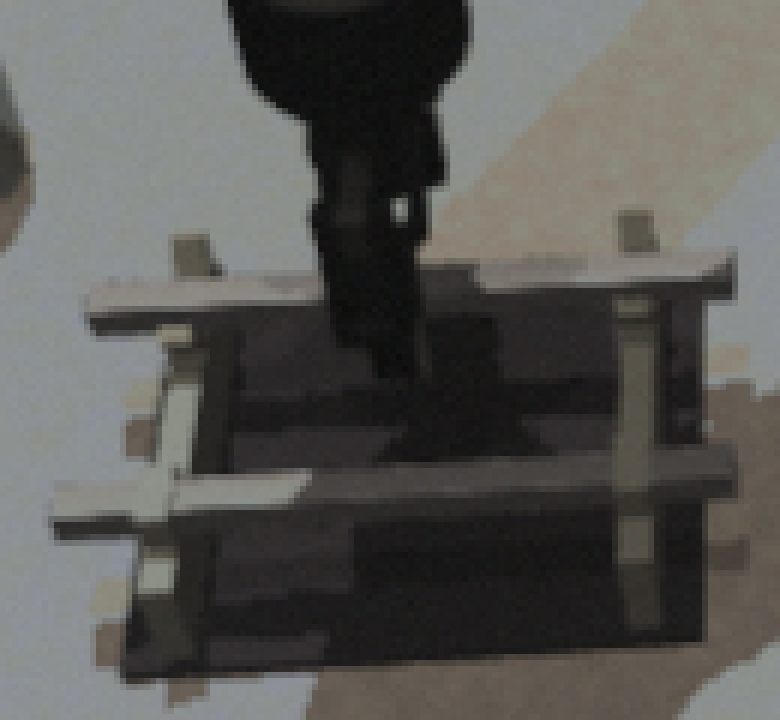

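The bar lies in both notches. I'll retreat upward and check it once the arm is clear.

Call:
{"fn": "move_arm", "kwargs": {
  "deltas": [
    [0,0,-0.4,0,0,0,-1],
    [0,0,-1,0,0,0,-1],
    [0,0,-1,0,0,0,-1],
    [0,0,-1,0,0,0,-1],
    [0,0,-1,0,0,0,-1],
    [0,0,-1,0,0,0,-1],
    [0,0,-1,0,0,0,-1],
    [0,0,-0.6,0,0,0,-1]
  ]
}}

```text
t: 15.22
tcp_pos: [0.5199, -0.2104, 0.3982]
eef_rot: [[1.0, -0.013, 0.002], [-0.013, -1.0, -0.0], [0.002, 0.0, -1.0]]
force: [-0.8, -0.2, 0.3]
finger_gap: 0.0855
```

Call:
{"fn": "move_arm", "kwargs": {
  "deltas": [
    [0.08,-0.45,0,0,0,0,-1],
    [0.16,-0.95,0,0,0,0,-1],
    [0.16,-0.95,0,0,0,0,-1],
    [0.16,-0.95,0,0,0,0,-1],
    [0.16,-0.95,0,0,0,0,-1],
    [0.16,-0.95,0,0,0,0,-1],
    [0.16,-0.95,0,0,0,0,-1],
    [0.16,-0.95,0,0,0,0,-1],
    [0.16,-0.95,0,0,0,0,-1],
    [0.16,-0.95,0,0,0,0,-1],
    [0.16,-0.95,0,0,0,0,-1],
    [0.16,-0.95,0,0,0,0,-1],
    [0.16,-0.95,0,0,0,0,-1],
    [0.16,-0.95,0,0,0,0,-1],
    [0.16,-0.95,0,0,0,0,-1],
    [0.16,-0.95,0,0,0,0,-1],
    [0.16,-0.95,0,0,0,0,-1],
    [0.16,-0.95,0,0,0,0,-1],
    [0.16,-0.95,0,0,0,0,-1],
    [0.09,-0.48,0,0,0,0,-1]
  ]
}}

```text
t: 17.73
tcp_pos: [0.602, 0.2418, 0.3962]
eef_rot: [[1.0, -0.011, -0.0], [-0.011, -1.0, 0.0], [-0.0, -0.0, -1.0]]
force: [1.0, -0.1, -0.1]
finger_gap: 0.0852
```

Call:
{"fn": "move_arm", "kwargs": {
  "deltas": [
    [0,0,0,0,0,-0.9,-1],
    [0,0,0,0,0,-1,-1],
    [0,0,0,0,0,-1,-1],
    [0,0,0,0,0,-1,-1],
    [0,0,0,0,0,-1,-1],
    [0,0,0,0,0,-1,-1],
    [0,0,0,0,0,-1,-1],
    [0,0,0,0,0,-1,-1],
    [0,0,0,0,0,-1,-1],
    [0,0,0,0,0,-1,-1],
    [0,0,0,0,0,-1,-1],
    [0,0,0,0,0,-0.2,-1],
    [0,0,0,0,0,0,-1],
    [0,0,0,0,0,0,-1]
  ]
}}

```text
t: 19.48
tcp_pos: [0.602, 0.2395, 0.3964]
eef_rot: [[0.036, 0.999, -0.0], [0.999, -0.036, -0.0], [-0.0, -0.0, -1.0]]
force: [-0.0, 0.3, -1.3]
finger_gap: 0.0855
```

```bash
python3 - <<'E'
from h import *
d=env.snapshot("wrist"); save("w8",d["pixels"])
d=env.snapshot("top"); crop("t8",d["pixels"],360,185,120,95,6)
s=env.state();print(s["t"],s["tcp_pos"],np.round(s["eef_rot"],4),s["joints"])
E
```

```text
19.575 [0.60195758 0.23964944 0.39644066] [[ 0.0348  0.9994  0.    ]
 [ 0.9994 -0.0348 -0.    ]
 [-0.      0.     -1.    ]] [-0.52294307  0.45571703  0.09907805  1.55191019 -0.0479756   1.13631988
  1.12222744]
```

View pics/w8.png

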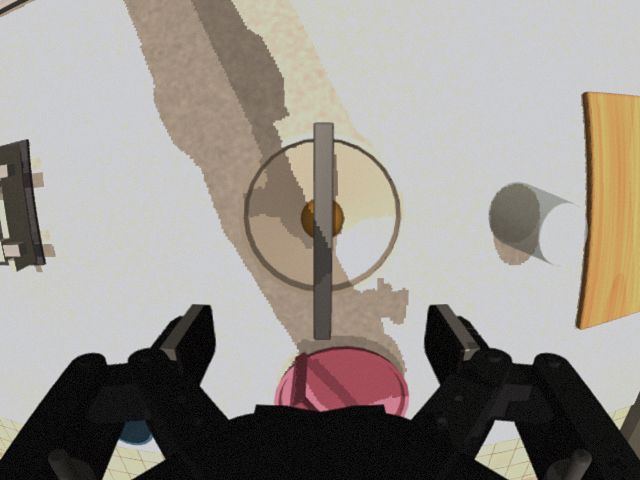

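View pics/t8.png

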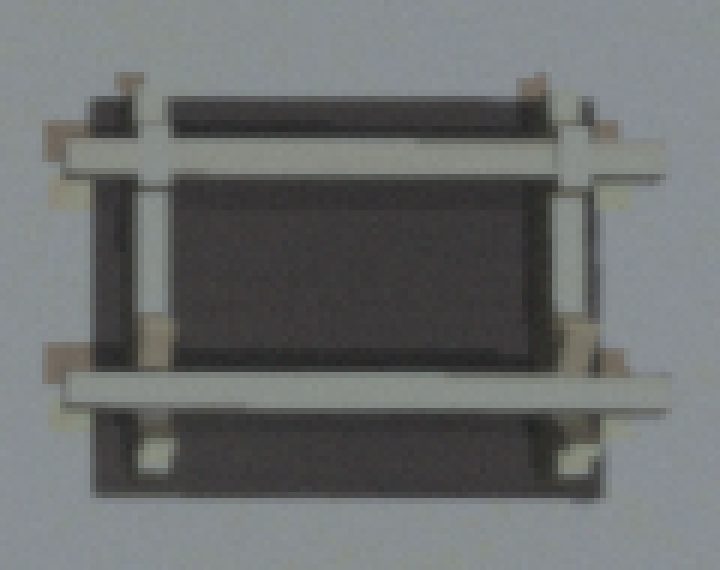

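The top view shows the bar seated parallel to the fixed bar, with ends at columns 66–668 against 66–663 in the crop, so under 1 mm off centre. The wrist view shows the handle from (323,123) to (322,339).

```bash
python3 - <<'E'
from h import *
np.set_printoptions(precision=4,suppress=True)
d=env.snapshot("wrist"); g=cv2.cvtColor(d["pixels"],cv2.COLOR_RGB2GRAY)
for r in (135,180,300,330): print(r,g[r,305:340])
print(wplane(d,[[323.5,123],[322,339.5]],.108))
E
```

```text
135 [205 201 204 204 203 203 204 202 144  92 112 128 131 130 124 128 128 127
 125 126 126 127 125 129 124 123 111  96 117 184 201 205 206 203 203]
180 [192 190 189 191 188 191 193 186 121  90 109 125 123 121 124 125 123 122
 123 124 123 122 119 122 123 121 106  82  94 114 114 115 131 189 192]
300 [148 145 144 142 141 145 147 144  88  65  71  79  76  77  78  77  75  80
  76  79  77  76  78  77  72  70 113 141 153 155 152 152 148 148 147]
330 [149 149 149 147 143 142 148 148  94  58  68  77  78  78  73  75  79  75
  76  73  75  75  76  75  70  71 139 149 152 150 152 152 152 152 148]
[[0.5167 0.2453 0.108 ]
 [0.6803 0.2389 0.108 ]]
```

Call:
{"fn": "move_arm", "kwargs": {
  "deltas": [
    [0.08,-0.04,0.5,0,0,0,-1],
    [0,0,0.9,0,0,0,-1],
    [0,0,0.9,0,0,0,-1],
    [0,0,0.9,0,0,0,-1],
    [0,0,0.9,0,0,0,-1],
    [0,0,0.8,0,0,0,-1],
    [0,0,0.5,0,0,0,-1],
    [0,0,0.25,0,0,0,-1],
    [0,0,0,0,0,0,-1],
    [0,0,0,0,0,0,-1]
  ]
}}

```text
t: 20.88
tcp_pos: [0.6014, 0.2417, 0.256]
eef_rot: [[0.034, 0.999, 0.001], [0.999, -0.034, 0.001], [0.001, 0.001, -1.0]]
force: [0.2, 0.4, -0.7]
finger_gap: 0.0856
```

```bash
python3 - <<'E'
from h import *
d=env.snapshot("wrist"); save("w9",d["pixels"])
s=env.state();print(s["t"],s["tcp_pos"],np.round(s["eef_rot"],4),s["force"])
E
```

```text
20.925 [0.60133693 0.24169505 0.25599021] [[ 3.390e-02  9.994e-01  1.200e-03]
 [ 9.994e-01 -3.390e-02  7.000e-04]
 [ 7.000e-04  1.200e-03 -1.000e+00]] [0.34427875 0.49215928 0.49514057]
```

View pics/w9.png

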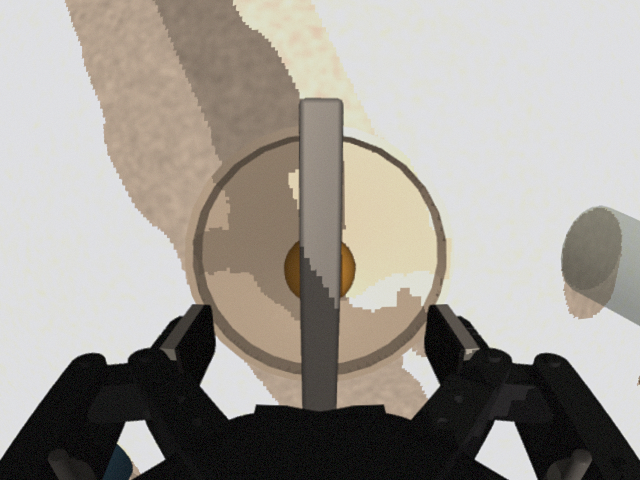

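The handle sits centred between the pads (column 320) and the potato is centred. Closing.

Call:
{"fn": "move_arm", "kwargs": {
  "deltas": [
    [0,0,0,0,0,0,-0.4],
    [0,0,0,0,0,0,0],
    [0,0,0,0,0,0,0.3],
    [0,0,0,0,0,0,0.5],
    [0,0,0,0,0,0,0.65],
    [0,0,0,0,0,0,0.8],
    [0,0,0,0,0,0,1],
    [0,0,0,0,0,0,1],
    [0,0,0,0,0,0,1],
    [0,0,0,0,0,0,1]
  ],
  "force": 70
}}

```text
t: 22.18
tcp_pos: [0.6011, 0.2418, 0.2553]
eef_rot: [[0.034, 0.999, 0.0], [0.999, -0.034, 0.0], [0.0, 0.0, -1.0]]
force: [-0.9, 1.2, 2.8]
finger_gap: 0.0128
```

Call:
{"fn": "move_arm", "kwargs": {
  "deltas": [
    [0,0,-0.1,0,0,0,1],
    [0,0,-0.1,0,0,0,1],
    [0,0,-0.1,0,0,0,1],
    [0,0,-0.1,0,0,0,1],
    [0,0,0,0,0,0,1],
    [0,0,0,0,0,0,1]
  ]
}}

```text
t: 22.92
tcp_pos: [0.601, 0.2416, 0.2652]
eef_rot: [[0.034, 0.999, -0.0], [0.999, -0.034, 0.0], [0.0, -0.0, -1.0]]
force: [0.7, -0.2, -4.3]
finger_gap: 0.0128
```

```bash
python3 - <<'E'
from h import *
d=env.snapshot("wrist"); save("w10",d["pixels"])
d=env.snapshot("scene"); crop("s10",d["pixels"],360,140,140,190,3)
s=env.state();print(s["t"],s["tcp_pos"],np.round(s["eef_rot"],4),s["force"],s["wrist_torque"])
E
```

```text
23.025 [0.60097414 0.24158906 0.26508623] [[ 3.380e-02  9.994e-01 -2.000e-04]
 [ 9.994e-01 -3.380e-02 -0.000e+00]
 [-0.000e+00 -2.000e-04 -1.000e+00]] [ 0.33118971  0.24975789 -3.76302411] [-0.04829546 -0.0259552   0.02320245]
```

View pics/w10.png

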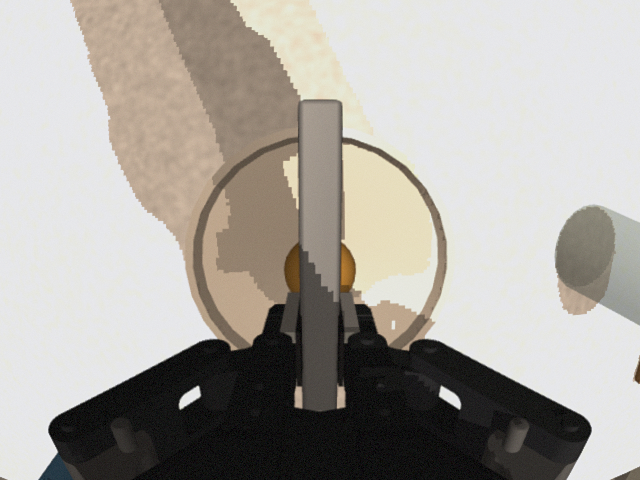

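View pics/s10.png

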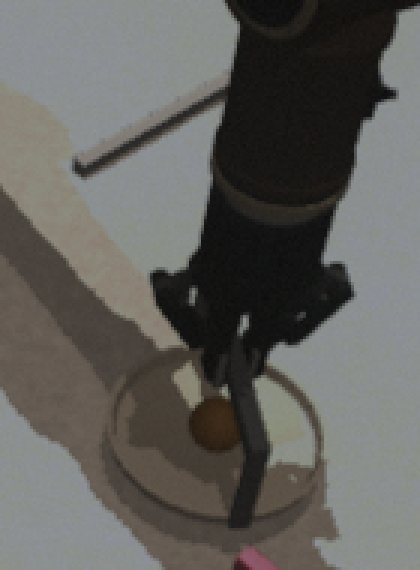

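The dish is up and level: the load is 3.8 N and the handle looks the same in the wrist view. I'll lift it well clear of the pink handle.

Call:
{"fn": "move_arm", "kwargs": {
  "deltas": [
    [0,0,-0.1,0,0,0,1],
    [0,0,-0.25,0,0,0,1],
    [0,0,-0.4,0,0,0,1],
    [0,0,-0.5,0,0,0,1],
    [0,0,-0.6,0,0,0,1],
    [0,0,-0.6,0,0,0,1],
    [0,0,-0.6,0,0,0,1],
    [0,0,-0.6,0,0,0,1],
    [0,0,-0.6,0,0,0,1],
    [0,0,-0.5,0,0,0,1],
    [0,0,-0.4,0,0,0,1],
    [0,0,-0.25,0,0,0,1],
    [0,0,-0.1,0,0,0,1],
    [0,0,0,0,0,0,1],
    [0,0,0,0,0,0,1]
  ]
}}

```text
t: 24.9
tcp_pos: [0.601, 0.2416, 0.4022]
eef_rot: [[0.034, 0.999, -0.001], [0.999, -0.034, -0.0], [-0.0, -0.001, -1.0]]
force: [0.3, 0.1, -4.7]
finger_gap: 0.0129
```

Call:
{"fn": "move_arm", "kwargs": {
  "deltas": [
    [0,0,0,0,0,0.15,1],
    [0,0,0,0,0,0.35,1],
    [0,0,0,0,0,0.55,1],
    [0,0,0,0,0,0.64,1],
    [0,0,0,0,0,0.64,1],
    [0,0,0,0,0,0.64,1],
    [0,0,0,0,0,0.64,1],
    [0,0,0,0,0,0.64,1],
    [0,0,0,0,0,0.64,1],
    [0,0,0,0,0,0.64,1],
    [0,0,0,0,0,0.64,1],
    [0,0,0,0,0,0.64,1],
    [0,0,0,0,0,0.64,1],
    [0,0,0,0,0,0.64,1],
    [0,0,0,0,0,0.64,1],
    [0,0,0,0,0,0.64,1],
    [0,0,0,0,0,0.64,1],
    [0,0,0,0,0,0.55,1],
    [0,0,0,0,0,0.35,1],
    [0,0,0,0,0,0.15,1]
  ]
}}

```text
t: 27.4
tcp_pos: [0.601, 0.2418, 0.4026]
eef_rot: [[1.0, -0.008, -0.0], [-0.008, -1.0, -0.0], [-0.0, 0.0, -1.0]]
force: [-0.5, -0.3, -4.1]
finger_gap: 0.0129
```

Call:
{"fn": "move_arm", "kwargs": {
  "deltas": [
    [0,0,0,0,0,0,1],
    [0,0,0,0,0,0,1]
  ]
}}

```text
t: 27.65
tcp_pos: [0.601, 0.2416, 0.4027]
eef_rot: [[1.0, -0.007, -0.0], [-0.007, -1.0, 0.0], [-0.0, -0.0, -1.0]]
force: [0.0, 0.5, -3.2]
finger_gap: 0.0127
```

```bash
python3 - <<'E'
from h import *
d=env.snapshot("wrist"); save("w11",d["pixels"])
s=env.state();print(s["t"],s["tcp_pos"],np.round(s["eef_rot"],4),s["force"],s["wrist_torque"])
E
```

```text
27.7 [0.60104393 0.24156881 0.40267524] [[ 1.     -0.0069 -0.    ]
 [-0.0069 -1.      0.    ]
 [-0.     -0.     -1.    ]] [ 0.73736568 -0.0222604  -3.98709245] [-0.01339513 -0.00415982 -0.00338226]
```

View pics/w11.png

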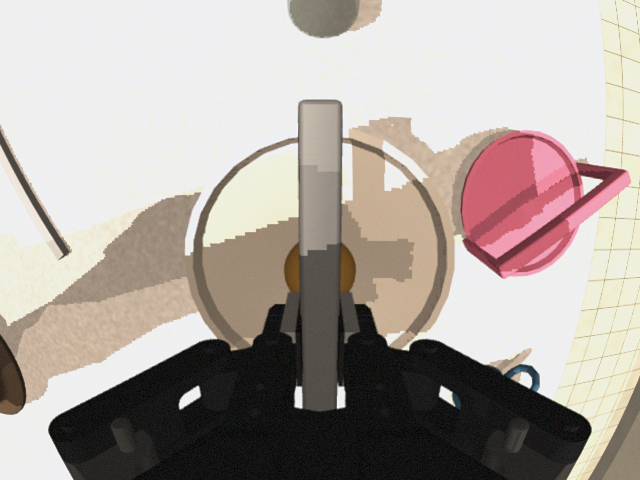

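The quarter turn is done and the potato is still central at (320,268). Next I'll carry the dish over the rack with gentle ramps.

Call:
{"fn": "move_arm", "kwargs": {
  "deltas": [
    [-0.007,0.1,0,0,0,0,1],
    [-0.022,0.3,0,0,0,0,1],
    [-0.036,0.5,0,0,0,0,1],
    [-0.051,0.7,0,0,0,0,1],
    [-0.06,0.83,0,0,0,0,1],
    [-0.06,0.83,0,0,0,0,1],
    [-0.06,0.83,0,0,0,0,1],
    [-0.06,0.83,0,0,0,0,1],
    [-0.06,0.83,0,0,0,0,1],
    [-0.06,0.83,0,0,0,0,1],
    [-0.06,0.83,0,0,0,0,1],
    [-0.06,0.83,0,0,0,0,1],
    [-0.06,0.83,0,0,0,0,1],
    [-0.06,0.83,0,0,0,0,1],
    [-0.06,0.83,0,0,0,0,1],
    [-0.06,0.83,0,0,0,0,1],
    [-0.06,0.83,0,0,0,0,1],
    [-0.06,0.83,0,0,0,0,1]
  ]
}}

```text
t: 29.95
tcp_pos: [0.5745, -0.0901, 0.4027]
eef_rot: [[1.0, -0.007, 0.0], [-0.007, -1.0, 0.0], [0.0, -0.0, -1.0]]
force: [0.1, -0.0, -4.3]
finger_gap: 0.0132
```

Call:
{"fn": "move_arm", "kwargs": {
  "deltas": [
    [-0.06,0.83,0,0,0,0,1],
    [-0.06,0.83,0,0,0,0,1],
    [-0.06,0.83,0,0,0,0,1],
    [-0.06,0.8,0,0,0,0,1],
    [-0.051,0.7,0,0,0,0,1],
    [-0.036,0.5,0,0,0,0,1],
    [-0.022,0.3,0,0,0,0,1],
    [-0.007,0.1,0,0,0,0,1],
    [0,0,0,0,0,0,1],
    [0,0,0,0,0,0,1],
    [0,0,0,0,0,0,1]
  ]
}}

```text
t: 31.32
tcp_pos: [0.5651, -0.2104, 0.4027]
eef_rot: [[1.0, -0.007, 0.0], [-0.007, -1.0, 0.0], [0.0, -0.0, -1.0]]
force: [-0.2, -0.1, -3.2]
finger_gap: 0.0127
```

```bash
python3 - <<'E'
from h import *
d=env.snapshot("wrist"); save("w12",d["pixels"])
s=env.state();print(s["t"],s["tcp_pos"],np.round(s["eef_rot"],4),s["force"])
print("handle end y", wplane(d,[[320,99]],s["tcp_pos"][2]-.1473))
d=env.snapshot("top"); crop("t12",d["pixels"],340,150,160,150,4)
d=env.snapshot("scene"); crop("s12",d["pixels"],130,120,170,220,3)
E
```

```text
31.375 [ 0.56504884 -0.21050509  0.40267395] [[ 1.0e+00 -6.6e-03  0.0e+00]
 [-6.6e-03 -1.0e+00  1.0e-04]
 [ 0.0e+00 -1.0e-04 -1.0e+00]] [-1.03513802 -0.28951038 -3.61421207]
handle end y [[ 0.56449049 -0.12690091  0.25537395]]
```

View pics/w12.png

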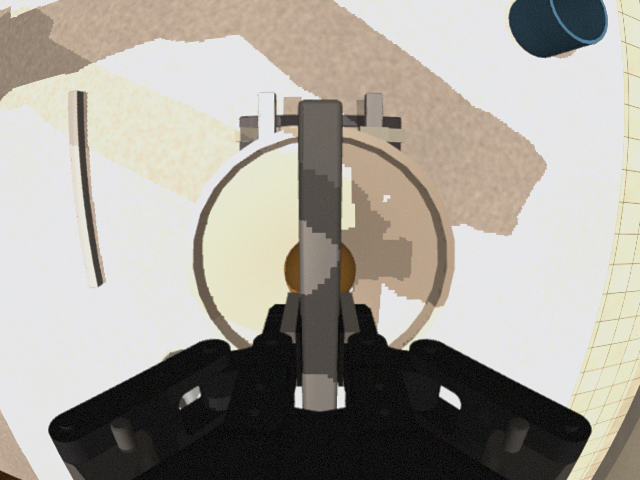

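View pics/t12.png

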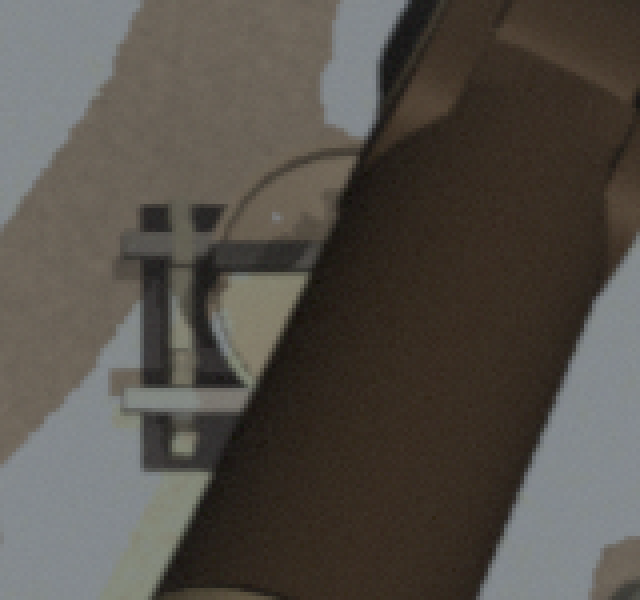

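View pics/s12.png

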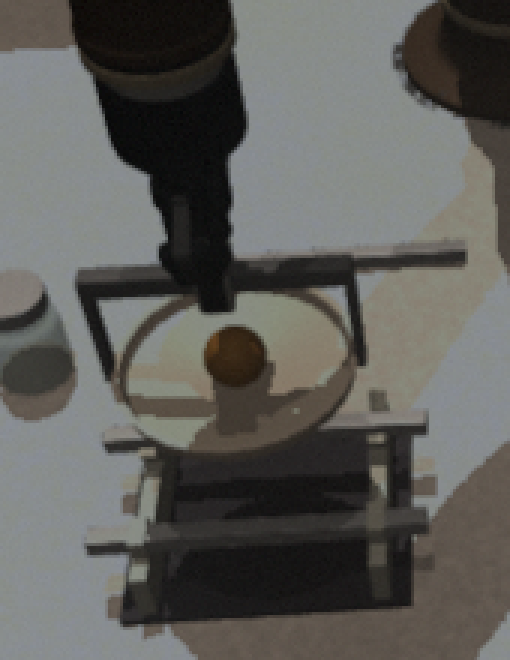

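Call:
{"fn": "move_arm", "kwargs": {
  "deltas": [
    [0,0.02,0.1,0,0,0,1],
    [0,0,0.25,0,0,0,1],
    [0,0,0.4,0,0,0,1],
    [0,0,0.4,0,0,0,1],
    [0,0,0.35,0,0,0,1],
    [0,0,0.25,0,0,0,1],
    [0,0,0.1,0,0,0,1],
    [0,0,0,0,0,0,1],
    [0,0,0,0,0,0,1],
    [0,0,0,0,0,0,1],
    [0,0,0,0,0,0,1]
  ]
}}

```text
t: 32.85
tcp_pos: [0.565, -0.2114, 0.3566]
eef_rot: [[1.0, -0.007, 0.0], [-0.007, -1.0, -0.0], [0.0, 0.0, -1.0]]
force: [0.3, 0.4, -4.0]
finger_gap: 0.0128
```

```bash
python3 - <<'E'
from h import *
np.set_printoptions(precision=4,suppress=True)
d=env.snapshot("wrist"); save("w13",d["pixels"]); g=cv2.cvtColor(d["pixels"],cv2.COLOR_RGB2GRAY)
s=env.state();print(s["t"],s["tcp_pos"],np.round(s["eef_rot"],4),s["force"],s["joint_velocities"])
d=env.snapshot("scene"); crop("s13",d["pixels"],130,120,170,220,3); print(g[100,235:275],g[100,370:420])
E
```

```text
32.9 [ 0.565  -0.2114  0.3566] [[ 1.     -0.0073  0.0002]
 [-0.0073 -1.     -0.    ]
 [ 0.0002  0.     -1.    ]] [-0.0154 -0.4697 -4.0418] [ 0.0006  0.0005 -0.0004  0.0003 -0.0008 -0.0006  0.0036]
[231 232 232 233 232 231 231 230 232 232 233 233 225 218 232 231 233 233
 232 232 233 232 231 233 232 233 232 233 231 233 225 161  72 107 182 228
 229 227 232 231] [131 100  68  64 100 140 158 162 156 155 151 155 156 157 151 154 154 157
 156 153 155 155 138 163 171 175 177 175 180 176 180 177 174 173 171 168
 167 168 168 170 177 176 178 174 173 173 173 171 172 175]
```

View pics/w13.png

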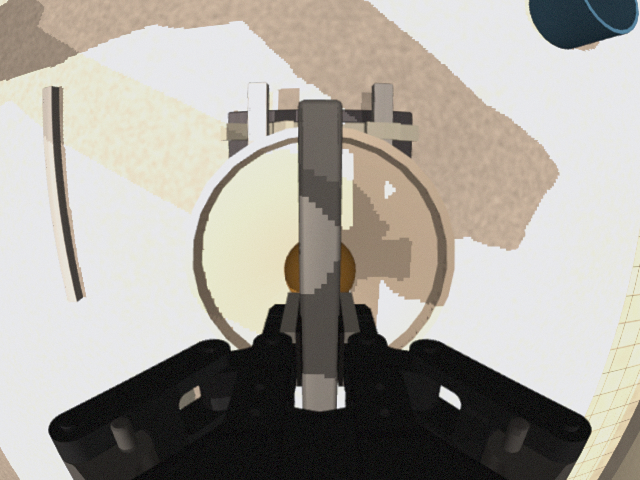

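View pics/s13.png

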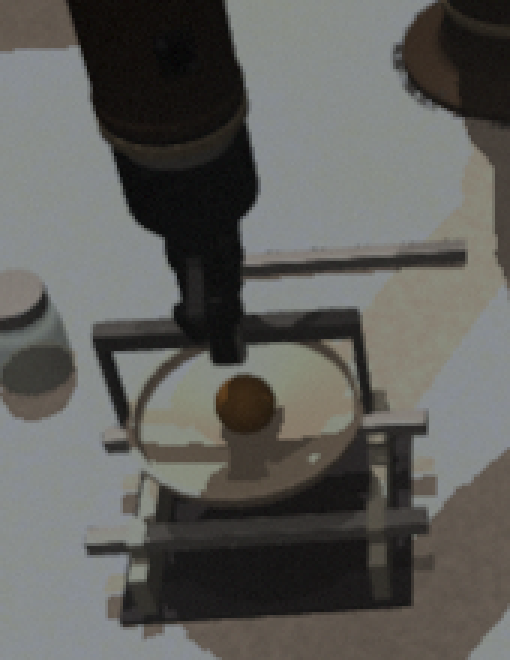

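The wrist view shows the bars at columns 258 and 383, centred on the handle at 320. The potato is central, the dish is level and steady, and it is about 35 mm above the rack. Handing in.

```bash
python3 -c "
from plant import env
print(env.finish_job())"
```

```text
the job is handed in; nothing more can be done
None
```

I placed the bar and handed the job in at about 33 s of the 72 s, with the dish still held over the rack. The job gives no verdict.

- **Bar:** I took the farthest loose bar and laid it in both empty notches. Contact came at the expected seat height (about 15 N), and then I let go. With the arm clear, the top view showed it parallel to the fixed bar, with its ends lined up to within about 1 mm.
- **Dish:** I lifted the white dish by its handle (load about 4 N), raised it to about 147 mm off the counter, and turned it a quarter turn. I then carried it over the rack and lowered it.
- **Last checks:**
  - The TCP was at (0.565, -0.211, 0.357), with the tool level to about 0.01° and at rest.
  - The handle was parallel to the bars and midway between them in the wrist view, with its middle within about 1 mm of the grip.
  - The underside was about 35 mm clear of the rack, and the potato was central.
- **Bystanders:** I kept clear of the mug, tumbler and jar. I did not compare their positions before and after.

**Disagreements:**
- The cameras differed by 2–5 mm in absolute position, so I placed the bar by its offset from the fixed bar and by the notch edges in the wrist view.
- One early notch reading came out 46 mm wide instead of 42 mm, because I took a shadow for the edge. I corrected it before lowering the bar.
- In the final pose the arm hid most of the dish in the top view, so the centring rests on the wrist and scene views.

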